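# Hold the loupe in focus over the cream dish

### The job

Lift the loupe by its blue handle up and off the peg of its stand, and hold it level with its lens centred directly over the cream-coloured petri dish (not the pink one) and the lens rim at the height shown by the red pointer of the focus gauge. Do not shift either dish or the pointer. Finish while still holding the loupe there, steady in the gripper; do not put it down or let go.

Things in the scene. Friction and masses are not known exactly. Their poses are not given: they have to be found in the camera images.
- loupe: Hand loupe, 90 g, level on its stand, in one line: lens in a black rim (68 mm across, 10 thick), steel eye (24 mm outside, bore 13, 16 tall) with the stand's peg up through it, straight flat-sided blue handle (14 mm wide, 16 tall). Origin: centre of the eye's underside; +x from eye to lens, z up; handle along -x from 20 to 85 mm. It balances at the eye.
- lens_centre (a point): Centre of the lens and of its rim, at (50, 0, 8) mm in the loupe's frame; the rim reaches 5 mm above and below it.
- loupe_grip (a point): Middle of the blue handle, at (-50, 0, 8) mm in the loupe's frame: the place to grip it, across its 14 mm width.
- stand: Fixed grey and steel stand. Origin: centre of its round base (90 mm across) on the worktop. Its swan neck stays below the loupe and ends 45 mm along the stand's -x in an upright peg 10 mm thick on a collar, top 120 mm above the worktop, on which the loupe's eye rests.
- peg_tip (a point): Top of the stand's peg, 144 mm above the worktop, 24 mm above the underside of the hanging loupe's eye: the loupe must rise more than 24 mm to come free.
- gauge: Fixed focus gauge. Origin: centre of the underside of its grey 70 mm square base on the worktop. A 12 mm square aluminium column with tick marks stands on it, 187 mm tall in all. The dishes lie in front of it (towards its -x), one to either side.
- pointer_tip (a point): Free end of the gauge's red pointer, at its mid-height, 50 mm from the column's middle along the gauge's -x. Its height above the worktop (85 to 145 mm, different every time) is where the middle of the lens rim must be held. Its clamp slides on the column if pushed.
- dish_cream: Closed clear petri dish with cream-coloured medium, 62 mm across, 15 mm tall, loose on the worktop: the part to be viewed. Origin: centre of its underside.
- dish_pink: The same dish with pink medium, not to be viewed. Origin: centre of its underside.
Mind the look-alikes: they are no part of the job. What is shaped like the dish_cream but purple or turquoise is not meant. There is more than one size of the loupe; the one meant has the size given above.

How it is judged:
By the outcome, as a careful person would: the job done as asked, in the order asked, and still so for the second after the job is handed in, while the arm keeps its last pose, push and grip.
It also fails if it takes over 32 s, if anything falls off the work surface, if the arm or the gripper's body presses on something with over 40 N, if the wrist force passes 120 N, or if a joint passes its speed limit or range.

### The arm

A 7-joint arm with a two-finger parallel gripper is mounted at the origin on a cart in front of the work surface, level with it; the furniture and walls round the work are solid. World frame = base frame: x ahead of the robot, y to its left, z up, the work surface at z = 0. Lengths are in m, angles in rad, forces in N, time in s.
With the tool pointing down it reaches from about 0.4 to 0.875 m from the base axis. Payload 19.3 kg.
Tool frame: the origin (TCP) lies at the very end of the fingers, on their centre line; the grasp point (between the pads) lies 19 mm behind it; z points along the fingers, y is the line along which they close (so a half turn about z gives the same grasp; the last joint's range is limited). The gripper opens to 85 mm and grips with 20 to 120 N. Pads are 22 mm wide; open, the fingers measure 114 mm over their backs; the gripper's body (76 mm by 85 mm) begins 54 mm behind the grasp point. The pads swing forward as they close: fully open they stand 13 mm farther back than shut.
Start: joints at [1.273, 0.521, -0.036, 1.599, 0.021, 1.021, -0.113], TCP at [0.141, -0.609, 0.231] pointing down, gripper open.
Joint ranges: [-2.91, 2.91], [-0.3, 2.13], [-1.5, 1.42], [0.17, 2.43], [-1.26, 4.41], [0.16, 1.93], [-2.52, 2.52]. Speed limits (rad/s): [1.89, 1.89, 2.39, 2.39, 3.01, 3.01, 3.01].

### API

Orientations are given as [roll, pitch, yaw] about the fixed x, y, z axes, in that order (R = Rz(yaw) Ry(pitch) Rx(roll)).
In Python, from workcell import monitor, viewer, bot gives the robot as it stands.
- The arm moves only by the tool move_arm, never from a script. Its arguments are lists of equal length, an entry for each row: "gripper": the opening, from 0 (shut) to 1 (fully open); "linear": the shift along the tool's x, y, z in cm, a list of three; "twist": the turn about the tool's z in degrees. A call has 1 to 8 rows; each row shifts and turns the commanded pose from where the row before left it, along the tool's axes as they then stand; what a row does not reach is not made up. A row lasts 1/10 s, in which the tool goes at most 50 mm and 8.59 degrees, less where a joint would pass 70% of its speed; a pose out of reach is approached as far as the arm can. A call with a gripper value outside its range is refused whole. The fingers move at their own pace and stop on an object; "squeeze" is the grip in N (left out, the last holds). Time passes only in rows, so rows that do not move let the fingers close. It gives the time, the measured TCP pose, the force, the opening and the grip force at its end, in the units of the state.
- monitor.observe(): the state, without advancing time (a new reading comes with each control period).
- viewer.grab_frame(name): name is "side" or "top" or "wrist"; returns a dict with "img" (480x640x3 uint8, red, green, blue), "K" (3x3 intrinsics, pixels), "eye" and "rotation" of the camera in the world. Camera axes: x right, y up, looking along -z (the intrinsics and any distortion apply to the point x, -y, -z); pixel columns grow to the right and rows downward; lengths in m; the calibration is good to about 2 mm. A picture is of the moment at which its call begins. There is no depth.
- bot.job_done(): hands the job in; it is judged then, once.
The state is a dict: "clock": time; "qpos": joint angles; "qd": joint speeds; "joint_efforts": joint torques, N m; "position": TCP position; "tool_rot": TCP orientation; "force": force on the tool from outside, world axes, zero at the start; "moment": the same for the moment, N m; "grip_width": finger opening in m; "finger_force": force on a finger pad.
Only numpy, scipy, OpenCV 4.12 (cv2) and the standard library are available. Lean on these libraries where they do the work, as an engineer would, in place of code of your own. Each camera call takes 0.05 s, during which the arm holds its last target. There are 200 camera calls.

## Working session

There is one attempt and no reset: what is moved stays moved. The work goes in short steps, Python scripts to look and compute and a tool call to move; the robot and the scene stay as the last step left them, time stands still between calls to the robot, and variables do not carry over. Pictures are saved under pics/ and viewed, at most 10 in all, crops included, and the job is handed in when it is done.

Besides the shell and the picture viewer there is one more tool, called after ">>>" as a command line: name --pt "numbers of a row" for each row, then --argument value for the rest. move_arm: Moves the arm, as the interface text tells. Its arguments: {"type":"object","properties":{"gripper":{"type":"array"},"linear":{"type":"array"},"twist":{"type":"array"},"squeeze":{"type":"number"}},"required":["gripper","linear","twist"]}

```bash
mkdir -p pics; python3 - <<'E'
from workcell import monitor, viewer, bot
import cv2,pickle
s=monitor.observe();print(s['clock'],s['position'],s['tool_rot'],s['grip_width'])
d={}
for n in("side","top","wrist"):
    f=viewer.grab_frame(n);d[n]=f
    print(n,f['K'].tolist() if hasattr(f['K'],'tolist') else f['K'],f['eye'],f['rotation'],[k for k in f])
    cv2.imwrite(f'pics/{n}0.png',f['img'][:,:,::-1])
pickle.dump(d,open('f0.pkl','wb'))
E
```

```text
0.0 [ 0.14103739 -0.60854715  0.23072017] [-3.14048167e+00  5.68677742e-05  2.27792135e-01] 0.08552678085694804
side [[495.8441241214564, 0.0, 311.70732262094026], [0.0, 495.8441241214564, 249.2370202748108], [0.0, 0.0, 1.0]] [ 0.45256105 -0.84516197  0.80982797] [ 0.90681692 -0.01609487 -0.1236439 ] ['img', 'K', 'eye', 'rotation']
top [[506.6354252184527, 0.0, 311.7992331183411], [0.0, 506.6354252184527, 239.92237345006953], [0.0, 0.0, 1.0]] [0.44415769 0.02275693 1.06492933] [ 0.15626586  0.02151103 -1.57539787] ['img', 'K', 'eye', 'rotation']
wrist [[344.5767228827518, 0.0, 322.3693914138667], [0.0, 344.5767228827518, 240.77639336014028], [0.0, 0.0, 1.0]] [ 0.21892336 -0.59103917  0.37499836] [-0.31206985  0.00167963 -1.34320414] ['img', 'K', 'eye', 'rotation']
```

View pics/top0.png

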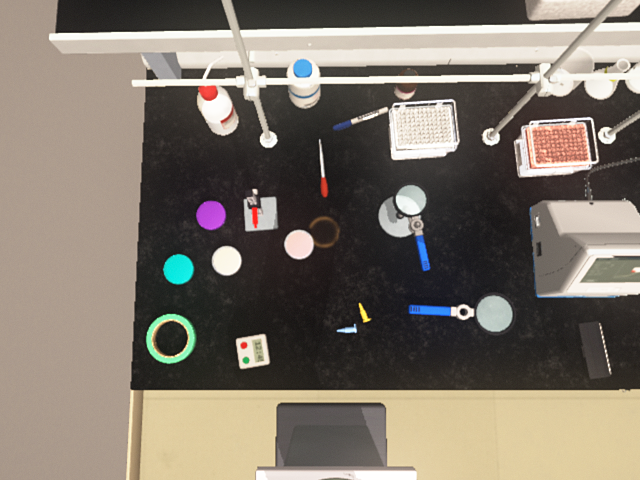

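View pics/side0.png

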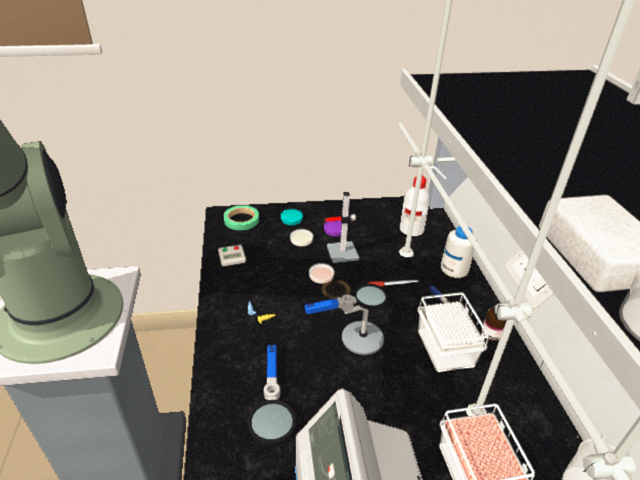

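Top view, loupe candidates: one hanging on the stand at (417,225), and a larger one lying flat at (463,312). Dish candidates: cream (227,261), pink (299,244), purple (211,215), turquoise (178,269), plus a brown ring at (323,232). I choose the loupe on the stand and the cream dish, and check both close up.

```bash
cat > h.py <<'E'
import numpy as np,pickle,cv2
from scipy.spatial.transform import Rotation as R
def ray(f,u,v):
    d=np.linalg.inv(f['K'])@[u,v,1]
    d=R.from_euler('xyz',f['rotation']).apply([d[0],-d[1],-d[2]])
    return np.array(f['eye']),d/np.linalg.norm(d)
def plane(f,u,v,z):
    e,d=ray(f,u,v);return e+d*(z-e[2])/d[2]
def tri(*obs):
    A=np.zeros((3,3));b=np.zeros(3);L=[]
    for f,u,v in obs:
        e,d=ray(f,u,v);P=np.eye(3)-np.outer(d,d);A+=P;b+=P@e;L.append((e,P))
    x=np.linalg.solve(A,b)
    return x,[round(float(np.linalg.norm(P@(x-e)))*1000,1) for e,P in L]
def proj(f,p):
    c=R.from_euler('xyz',f['rotation']).inv().apply(np.array(p)-f['eye'])
    q=f['K']@[c[0],-c[1],-c[2]];return q[:2]/q[2]
def crop(f,x,y,w,h,s):
    return cv2.resize(f['img'][y:y+h,x:x+w,::-1],None,fx=s,fy=s,interpolation=cv2.INTER_CUBIC)
E
python3 - <<'E'
from h import *
d=pickle.load(open('f0.pkl','rb'))
a=[crop(d['top'],370,180,80,100,5),crop(d['top'],205,185,80,100,5)]
cv2.imwrite('pics/c1.png',np.hstack(a))
a=[crop(d['side'],295,270,100,90,5),crop(d['side'],285,185,60,90,5)]
cv2.imwrite('pics/c2.png',np.hstack(a))
E
```

```text
(no output)
```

View pics/c1.png

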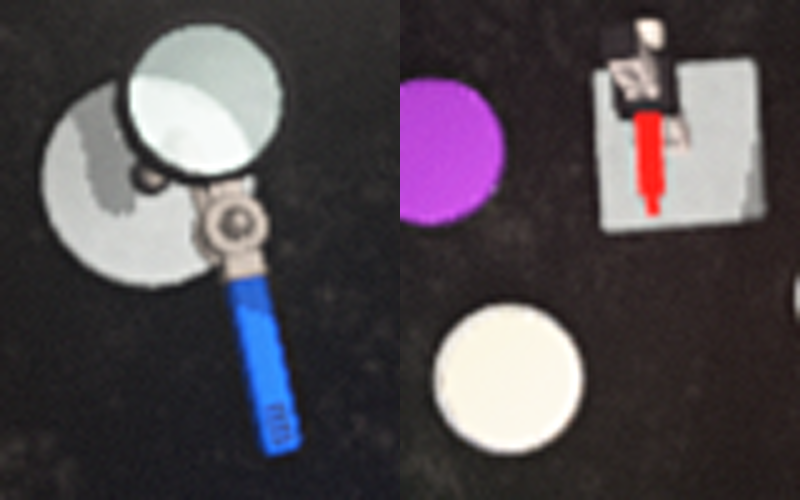

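View pics/c2.png

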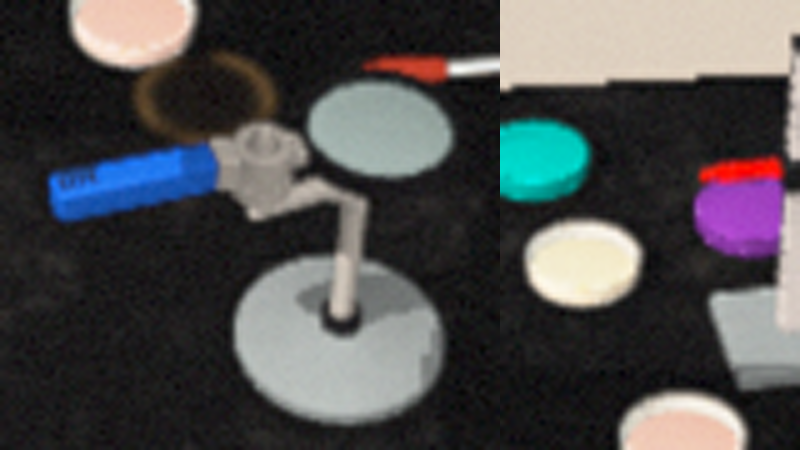

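The crops confirm the choice. Loupe on the stand, top view: lens centre about (410.6,199.6), peg tip (417.2,224), handle end (426,269). Pointer tip: (255.2,227.2) in the top view, (324.7,219) in the side view. Cream dish centre: (226.2,260.2) in the top view.

```bash
python3 - <<'E'
from h import *
np.set_printoptions(precision=4,suppress=True)
d=pickle.load(open('f0.pkl','rb'));T,S=d['top'],d['side']
print('peg',tri((T,417.2,224),(S,347.6,296.2)),plane(T,417.2,224,.144))
print('lens',tri((T,410.6,199.6),(S,370.6,295.4)),plane(T,410.6,199.6,.13))
print('ptr',tri((T,255.2,227.2),(S,324.7,219)))
print('cream',tri((T,226.2,260.2),(S,301.2,237.2)),plane(T,226.2,260.2,.015),plane(S,301.2,237.2,.015))
h1=plane(T,426,269.2,.136);h0=plane(T,419.6,235.6,.136);print('handle',h1,h0)
print('gaugebase',plane(T,260.5,213.5,.01))
p=plane(T,417.2,224,.144)[:2];l=plane(T,410.6,199.6,.13)[:2]
for n,v in(('lens-peg',l-p),('handle',h0[:2]-h1[:2]),('l-h1',l-h1[:2])):print(n,np.degrees(np.arctan2(v[1],v[0])),np.linalg.norm(v))
# gauge col / pointer sensitivity
W=d['wrist'];print(proj(W,[.5,-.15,.12]))
E
```

```text
peg (array([ 0.6192, -0.1531,  0.1406]), [1.0, 1.0]) [ 0.6175 -0.1524  0.144 ]
lens (array([ 0.6681, -0.1445,  0.1298]), [1.0, 1.0]) [ 0.667  -0.1444  0.13  ]
ptr (array([0.6196, 0.1505, 0.1158]), [0.3, 0.3])
cream (array([0.5695, 0.2253, 0.0082]), [0.5, 0.5]) [0.5682 0.224  0.015 ] [0.569  0.2163 0.015 ]
handle [ 0.5347 -0.1668  0.136 ] [ 0.5971 -0.1575  0.136 ]
gaugebase [0.6684 0.1537 0.01  ]
lens-peg 9.176404825661574 0.050143753990847285
handle 8.492434659531806 0.06313151564229753
l-h1 9.633904632753485 0.13419866036446865
[-657.5093 -921.1734]
```

>>> move_arm --gripper '[0.6,0.6,0.6,0.6,0.6,0.6,0.6,0.6]' --pt "2 -1.3 0" --pt "3.4 -2.2 0" --pt "3.4 -2.2 0" --pt "3.4 -2.2 0" --pt "3.4 -2.2 0" --pt "3.4 -2.2 0" --pt "3.4 -2.2 0" --pt "3.4 -2.2 0" --twist '[0,0,0,0,0,0,0,0]'

```text
clock: 0.95
position: [0.3556, -0.3866, 0.2313]
tool_rot: [-3.142, 0.0, 0.228]
force: [0.1, 0.1, -0.6]
grip_width: 0.0516
finger_force: 0.0
```

>>> move_arm --gripper '[0.6,0.6,0.6,0.6,0.6,0.6,0.6,0.6]' --pt "3.4 -2.2 0" --pt "3.4 -2.2 0" --pt "3.4 -2.2 0" --pt "3.4 -2.2 0" --pt "3.4 -2.2 0" --pt "3.4 -2.2 0" --pt "2 -1.3 0" --pt "0 0 0" --twist '[0,0,0,0,0,0,0,4]'

```text
clock: 1.75
position: [0.5423, -0.1926, 0.2309]
tool_rot: [-3.14, -0.001, 0.162]
force: [-0.0, -0.4, -0.6]
grip_width: 0.0515
finger_force: 0.0
```

```bash
python3 - <<'E'
from h import *
from workcell import monitor, viewer
s=monitor.observe();print(s['position'],s['tool_rot'],s['qd'].round(3) if hasattr(s['qd'],'round') else s['qd'])
f=viewer.grab_frame('wrist');pickle.dump(f,open('w1.pkl','wb'));cv2.imwrite('pics/w1.png',f['img'][:,:,::-1])
print(f['eye'],f['rotation'])
for p in([.6175,-.1525,.144],[.667,-.1444,.128],[.5347,-.1668,.136],[.568,-.1603,.136],list(s['position'])):print(proj(f,p))
E
```

```text
[ 0.54229557 -0.19256068  0.23088974] [-3.14005699e+00 -6.19778871e-04  1.62410660e-01] [-0.078 -0.023  0.211  0.037 -0.085 -0.016 -0.639]
[ 0.62108376 -0.18012885  0.37514079] [-0.31143773  0.00215768 -1.40853081]
[279.49825947 128.32596598]
[279.53040969  45.66404834]
[286.17230802 248.67258209]
[283.1543243 203.1900352]
[322.05240186 308.35227004]
```

View pics/w1.png

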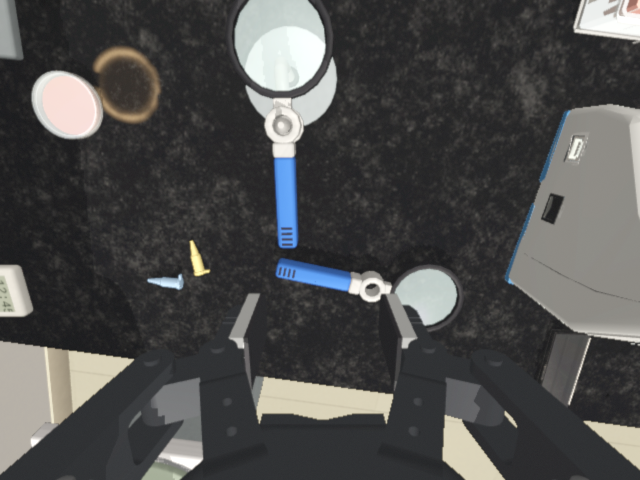

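The wrist view shows the hanging loupe nearly upright in the image: peg tip (282,124), handle end (287.5,247), lens centre (281,42). The predictions agree within 2–4 px. The larger loupe, about (340,280), lies on the worktop.

```bash
python3 - <<'E'
from h import *
np.set_printoptions(precision=4,suppress=True)
f=pickle.load(open('w1.pkl','rb'))
p=plane(f,282,124,.144);l=plane(f,281,42,.13);e=plane(f,287.5,247,.13);b=plane(f,284.5,157,.136);h=plane(f,287.5,247,.136)
print(p,l,e,b,h)
for v in(l-e,l-p,b-h):print(np.degrees(np.arctan2(v[1],v[0])),np.linalg.norm(v))
E
```

```text
[ 0.6204 -0.1537  0.144 ] [ 0.6688 -0.1453  0.13  ] [ 0.534  -0.1673  0.13  ] [ 0.5996 -0.1572  0.136 ] [ 0.5361 -0.1676  0.136 ]
9.23968451585205 0.13657281822010003
9.828778322640956 0.051139283463121486
9.327871520815041 0.06431921722009962
```

>>> move_arm --gripper '[0.6,0.6,0.6,0.6,0.6,0.6,0.6,0.6]' --pt "1.6 -1.3 0" --pt "1.6 -1.3 0" --pt "0 0 2.5" --pt "0 0 2.5" --pt "0 0 2.5" --pt "0 0 2.0" --pt "0 0 1.0" --pt "0 0 0" --twist '[0,0,0,0,0,0,0,0]'

```text
clock: 2.6
position: [0.567, -0.1655, 0.1253]
tool_rot: [-3.141, 0.002, 0.158]
force: [0.2, -0.3, -0.6]
grip_width: 0.0515
finger_force: 0.0
```

```bash
python3 - <<'E'
from h import *
from workcell import monitor, viewer
s=monitor.observe();print(s['position'],s['tool_rot'])
f=viewer.grab_frame('wrist');cv2.imwrite('pics/w2.png',f['img'][:,:,::-1])
E
```

```text
[ 0.5669857  -0.16554245  0.12530579] [-3.14090343e+00  1.91519608e-03  1.58172936e-01]
```

View pics/w2.png

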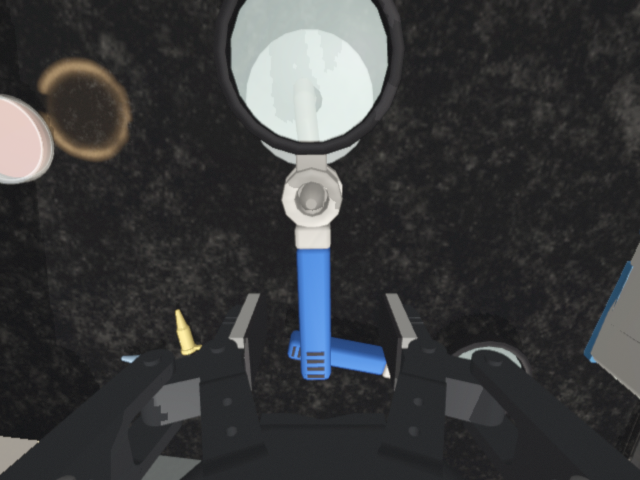

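The handle is at column 315 between the fingers, whose centre is about 322, so it is 4 mm off, as measured. I correct this, lower and close.

>>> move_arm --gripper '[0.6,0.6,0.6,0.6,0,0,0,0]' --pt "0.3 -0.4 0.8" --pt "0 0 0.8" --pt "0 0 0" --pt "0 0 0" --pt "0 0 0" --pt "0 0 0" --pt "0 0 0" --pt "0 0 0" --twist '[-0.3,0,0,0,0,0,0,0]' --squeeze 50

```text
clock: 3.45
position: [0.5702, -0.161, 0.1106]
tool_rot: [3.141, -0.0, 0.163]
force: [-1.0, -1.1, 2.2]
grip_width: 0.0129
finger_force: 50.7
```

>>> move_arm --gripper '[0,0,0,0]' --pt "0 0 0" --pt "0 0 0" --pt "0 0 0" --pt "0 0 0" --twist '[0,0,0,0]'

```text
clock: 3.85
position: [0.5701, -0.161, 0.1104]
tool_rot: [3.141, -0.0, 0.163]
force: [-1.3, -0.8, 5.1]
grip_width: 0.0133
finger_force: 51.0
```

>>> move_arm --gripper '[0,0,0,0,0,0,0,0]' --pt "0 0 -0.5" --pt "0 0 -1" --pt "0 0 -1" --pt "0 0 -1" --pt "0 0 -1" --pt "0 0 -1" --pt "0 0 -0.5" --pt "0 0 0" --twist '[0,0,0,0,0,0,0,0]' --squeeze 60

```text
clock: 4.65
position: [0.5704, -0.1611, 0.1711]
tool_rot: [3.141, -0.001, 0.163]
force: [0.3, 0.4, -1.1]
grip_width: 0.0133
finger_force: 59.7
```

```bash
python3 - <<'E'
from h import *
from workcell import monitor, viewer
s=monitor.observe();print(s['position'],s['tool_rot'],s['force'],s['moment'])
d={n:viewer.grab_frame(n) for n in('wrist','side')};pickle.dump(d,open('f3.pkl','wb'))
a=cv2.resize(crop(d['wrist'],160,0,320,480,1.25),None,fx=1,fy=1)
b=crop(d['side'],280,220,133,200,3)
print(a.shape,b.shape);cv2.imwrite('pics/w3.png',np.hstack([a,b[:600]]))
E
```

```text
[ 0.57036966 -0.16105295  0.1711299 ] [ 3.14117082e+00 -1.02652693e-03  1.63124434e-01] [ 0.29181612  0.39829907 -1.07934751] [-0.05175235  0.03746703 -0.0235917 ]
(600, 400, 3) (600, 399, 3)
```

View pics/w3.png

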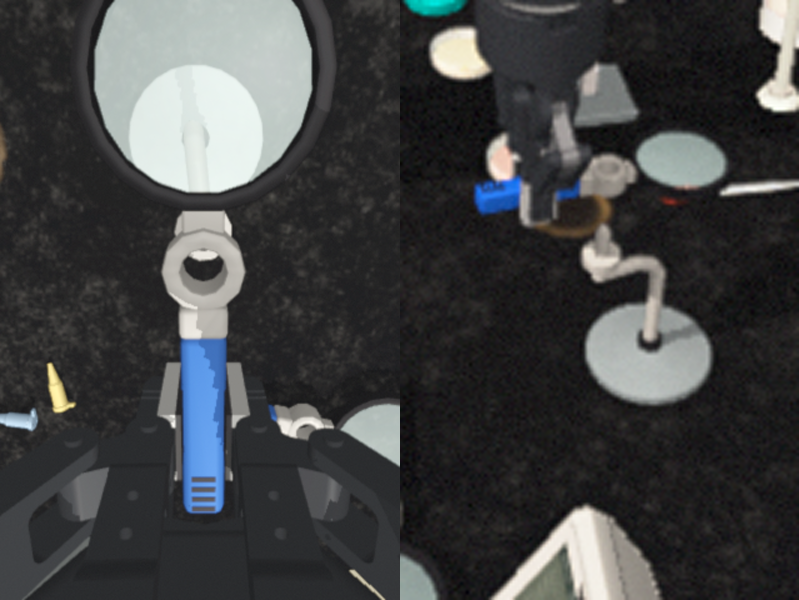

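The loupe is off the peg and level in the grip, straight along the tool, with its eye bore clear. Next I move over towards the cream dish at height.

>>> move_arm --gripper '[0,0,0,0,0,0,0,0]' --pt "-1 0 -0.5" --pt "-2 -1 -0.5" --pt "-1 -2 0" --pt "0 -3 0" --pt "0 -3 0" --pt "0 -3 0" --pt "0 -3 0" --pt "0 -3 0" --twist '[0,0,0,0,0,0,0,0]'

```text
clock: 5.55
position: [0.5003, 0.0109, 0.1804]
tool_rot: [3.141, 0.0, 0.163]
force: [1.0, 0.2, -0.3]
grip_width: 0.0132
finger_force: 59.7
```

>>> move_arm --gripper '[0,0,0,0,0,0,0,0]' --pt "0 -3 0" --pt "0 -3 0" --pt "0 -3 0" --pt "0 -3 0" --pt "0 -3 0" --pt "0 -3 0" --pt "0 -1.5 0" --pt "0 -0.5 0" --twist '[0,0,0,0,0,0,0,0]'

```text
clock: 6.35
position: [0.4682, 0.2084, 0.1803]
tool_rot: [-3.142, 0.0, 0.165]
force: [0.9, -0.8, -2.3]
grip_width: 0.0129
finger_force: 59.7
```

>>> move_arm --gripper '[0,0,0]' --pt "0 0 0" --pt "0 0 0" --pt "0 0 0" --twist '[0,0,0]'

```text
clock: 6.65
position: [0.4692, 0.2062, 0.1803]
tool_rot: [3.141, 0.0, 0.162]
force: [-0.7, -0.4, -1.4]
grip_width: 0.0129
finger_force: 59.7
```

```bash
python3 - <<'E'
from h import *
from workcell import monitor, viewer
s=monitor.observe();print(s['position'],s['tool_rot'],s['force'])
d={n:viewer.grab_frame(n) for n in('wrist','side','top')};pickle.dump(d,open('f4.pkl','wb'))
a=crop(d['wrist'],150,0,400,300,2)
cv2.imwrite('pics/w4.png',a)
E
```

```text
[0.46917847 0.20618859 0.18029367] [3.14112513e+00 6.83586329e-05 1.61517538e-01] [-0.72400227 -0.40780894 -1.43568112]
```

View pics/w4.png

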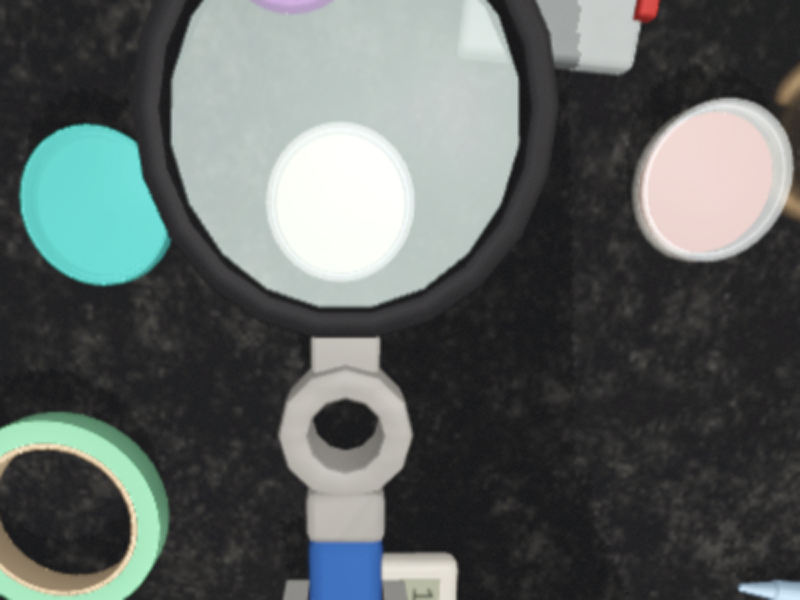

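In the wrist view the cream dish shows through the lens at about (320,100) full-frame. The lens rim spans columns 218.5–428, with its lower edge at row 167. The pointer tip is at (473.5,8.5).

```bash
python3 - <<'E'
from h import *
np.set_printoptions(precision=4,suppress=True)
d=pickle.load(open('f4.pkl','rb'));d0=pickle.load(open('f0.pkl','rb'));T,S=d0['top'],d0['side'];W=d['wrist']
print('cream W',plane(W,319.8,100.3,.013),'T',plane(T,226.2,260.2,.013),'tri3',tri((W,319.8,100.3),(T,226.2,260.2),(S,301.2,237.2)))
for o in([(W,473.5,8.5),(T,255.2,227.2)],[(W,473.5,8.5),(S,324.7,219)],[(W,473.5,8.5),(T,255.2,227.2),(S,324.7,219)],[(T,255.2,227.2),(S,324.7,219)]):print('ptr',tri(*o))
# lens
z=.1803+.0176
l=plane(W,218.5,50,z);r=plane(W,428,50,z);b=plane(W,322.9,167.3,z)
print(l,r,b,np.linalg.norm(l-r))
yaw=.1615;u=np.array([np.cos(yaw),np.sin(yaw)])
L=np.array([.4692,.2062])+.0996*u;print('lens kin',L, 'proj',proj(W,[*L,z]), 'rim bottom',proj(W,[*(L-.034*u),z]),'sides',[proj(W,[L[0]-k*.034*u[1],L[1]+k*.034*u[0],z]) for k in(1,-1)])
# gauge origin/column checks: known column top z .187
A=cv2.imwrite('pics/s4.png',np.hstack([crop(d['top'],200,180,80,120,5),crop(d['side'],270,160,80,120,5)]))
E
```

```text
cream W [0.5708 0.2248 0.013 ] T [0.5684 0.2244 0.013 ] tri3 (array([0.57  , 0.2251, 0.0084]), [1.1, 1.0, 0.1])
ptr (array([0.6196, 0.1506, 0.1161]), [0.4, 0.4])
ptr (array([0.62  , 0.1506, 0.1158]), [0.2, 0.2])
ptr (array([0.6197, 0.1505, 0.1158]), [0.4, 0.5, 0.1])
ptr (array([0.6196, 0.1505, 0.1158]), [0.3, 0.3])
[0.567  0.2564 0.1979] [0.5781 0.1887 0.1979] [0.5353 0.2166 0.1979] 0.06861871701182026
lens kin [0.5675 0.2222] proj [321.7747  67.0124] rim bottom [321.843  170.8485] sides [array([219.3791,  67.0379]), array([424.1837,  66.987 ])]
```

View pics/s4.png

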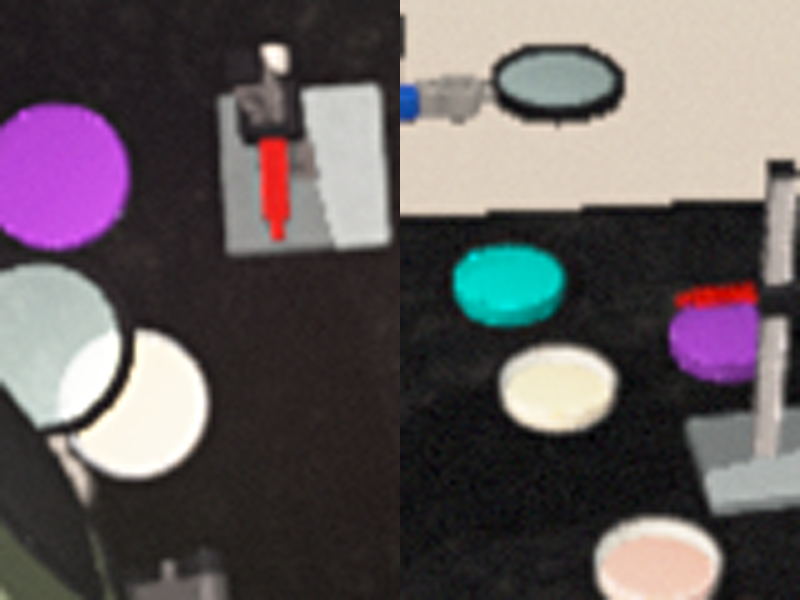

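>>> move_arm --gripper '[0,0,0,0,0,0,0,0]' --pt "0.2 -0.2 0.5" --pt "0 0 1.5" --pt "0 0 1.5" --pt "0 0 1.5" --pt "0 0 1.5" --pt "0 0 1" --pt "0 0 0.5" --pt "0 0 0.2" --twist '[0,0,0,0,0,0,0,0]'

```text
clock: 7.6
position: [0.4704, 0.2098, 0.0979]
tool_rot: [3.142, 0.001, 0.163]
force: [-1.0, -0.2, -0.9]
grip_width: 0.0129
finger_force: 59.7
```

>>> move_arm --gripper '[0,0,0,0,0]' --pt "0 0 0" --pt "0 0 0" --pt "0 0 0" --pt "0 0 0" --pt "0 0 0" --twist '[0,0,0,0,0]'

```text
clock: 8.1
position: [0.4706, 0.2099, 0.0985]
tool_rot: [-3.141, -0.0, 0.163]
force: [0.6, 0.2, -1.6]
grip_width: 0.013
finger_force: 59.7
```

```bash
python3 - <<'E'
from h import *
from workcell import monitor, viewer
s=monitor.observe();print(s['position'],s['tool_rot'],s['force'])
d={n:viewer.grab_frame(n) for n in('wrist','side','top')};pickle.dump(d,open('f5.pkl','wb'))
b=crop(d['side'],270,170,80,100,5);a=crop(d['wrist'],190,0,267,333,1.5)[:500,:400]
cv2.imwrite('pics/w5.png',np.hstack([b,a]))
E
```

```text
[0.47060937 0.20985459 0.0984928 ] [-3.14147399e+00 -3.23437815e-04  1.63200104e-01] [ 0.57102225  0.15729918 -1.59852829]
```

View pics/w5.png

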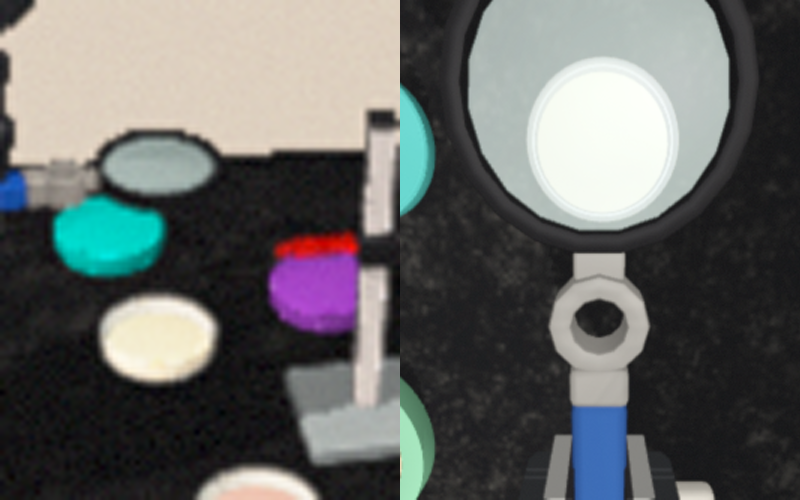

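Side view: lens rim centre (301.2,202.3) and dish centre (301.3,237.2) share a column, and the pointer tip is at (325,219.6). Wrist view: dish (324.7,91.7), rim centre column 323.7, rim lower edge row 167.7.

```bash
python3 - <<'E'
from h import *
np.set_printoptions(precision=4,suppress=True)
d=pickle.load(open('f5.pkl','rb'));T=pickle.load(open('f0.pkl','rb'))['top'];W,S=d['wrist'],d['side']
print('dish W',plane(W,324.7,91.7,.013),'S',plane(S,301.3,237.2,.0075),'T',plane(T,226.2,260.2,.015),plane(T,226.6,260.4,.015))
u=np.array([np.cos(.1632),np.sin(.1632),0])
b=plane(W,323.7,167.7,.116);print('lens W',b+.034*u)
L=np.array([.4706,.2099,0])+.0996*u;print('lens kin',L)
for z in(.112,.116,.12):print(z,proj(S,[L[0],L[1],z]),proj(S,[.5695,.2243,.0075]))
for z in(.112,.116,.12):print('ptr',z,proj(S,[.6197,.1505,z]))
print(tri((S,325,219.6),(T,255.2,227.2)),tri((S,325,219.6),(W,473.5,8.5)))
E
```

```text
dish W [0.5716 0.2249 0.013 ] S [0.5703 0.2263 0.0075] T [0.5682 0.224  0.015 ] [0.5678 0.2231 0.015 ]
lens W [0.5701 0.2255 0.116 ]
lens kin [0.5689 0.2261 0.    ]
0.112 [300.8788 204.7576] [301.0761 237.6557]
0.116 [300.8829 203.4475] [301.0761 237.6557]
0.12 [300.887  202.1324] [301.0761 237.6557]
ptr 0.112 [324.5943 220.2688]
ptr 0.116 [324.6464 218.9327]
ptr 0.12 [324.6988 217.5911]
(array([0.6202, 0.1507, 0.1137]), [0.5, 0.5]) (array([0.6135, 0.1734, 0.0938]), [11.8, 11.8])
```

```bash
python3 - <<'E'
from h import *
np.set_printoptions(precision=2,suppress=True)
d4=pickle.load(open('f4.pkl','rb'));d5=pickle.load(open('f5.pkl','rb'));d0=pickle.load(open('f0.pkl','rb'))
S=d4['side'];a=np.linspace(0,2*np.pi,180)
def sil(f,c,r,h):
    P=np.array([proj(f,[c[0]+r*np.cos(t),c[1]+r*np.sin(t),c[2]+k]) for t in a for k in(-h,h)])
    return P[:,0].min(),P[:,0].max(),P[:,1].min(),P[:,1].max()
# dark rim vs wall in f4 (sub-pixel edges along central column & row)
g=cv2.cvtColor(S['img'],cv2.COLOR_RGB2GRAY).astype(float)
print('f4 col301',g[164:190,300:303].mean(1).round())
print('f4 row176',g[175:178,285:330].mean(0).round())
print('pred f4',np.array(sil(S,(.5675,.2222,.1979),.034,.005)))
g5=cv2.cvtColor(d5['side']['img'],cv2.COLOR_RGB2GRAY).astype(float)
print('f5 col301',g5[190:215,300:303].mean(1).round())
print('pred f5',np.array(sil(S,(.5689,.2261,.1161),.034,.005)))
print('f5 dish col',g5[225:250,300:303].mean(1).round()); print('pred dish',np.array(sil(S,(.5695,.2243,.0075),.031,.0075)))
for n,f in(('s0',d0['side']),('s4',d4['side']),('s5',d5['side'])):
    im=f['img'].astype(float);ex=np.clip(im[:,:,0]-np.maximum(im[:,:,1],im[:,:,2])-40,0,None)[210:232,318:345]
    ex[:, :]*=1; w=ex.sum(0); r=(ex*np.arange(210,232)[:,None]).sum(0)/np.maximum(w,1)
    print(n,'w',w.round()[:20],'row',r[:20])
im=d0['top']['img'].astype(float);ex=np.clip(im[:,:,0]-np.maximum(im[:,:,1],im[:,:,2])-40,0,None)[205:235,245:265]
w=ex.sum(1);print('top',w.round(),(ex*np.arange(245,265)).sum(1)/np.maximum(w,1))
E
```

```text
f4 col301 [210. 210. 210. 212. 183.  64.  89. 156. 159. 154. 159. 158. 162. 162.
 166. 169. 150.  67.  28.  34. 105. 186. 209. 209. 212. 210.]
f4 row176 [164. 156. 155.  89.  59. 135. 162. 167. 164. 166. 164. 162. 163. 164.
 163. 160. 161. 161. 160. 158. 158. 157. 156. 156. 155. 155. 148. 100.
  42.  63. 192. 212. 209. 209. 211. 209. 209. 211. 211. 209. 211. 209.
 210. 210. 208.]
pred f4 [286.74 314.41 167.75 185.13]
f5 col301 [211. 210. 210. 210. 213. 184.  64.  91. 156. 157. 154. 161. 172. 174.
 174. 177. 178. 169. 123.  44.  25.  33.  68. 103. 119.]
pred f5 [287.64 314.14 194.75 212.4 ]
f5 dish col [ 24.  30.  30.  68. 154. 231. 236. 234. 232. 232. 234. 234. 236. 236.
 236. 237. 238. 236. 235. 237. 216. 103.  26.  11.  18.]
pred dish [289.57 312.58 228.71 246.87]
s0 w [  0.   0.   0.   0.   0.   0.   4. 331. 424. 397. 501. 693. 713. 691.
 699. 649. 628. 637. 655. 651.] row [  0.     0.     0.     0.     0.     0.   220.   219.66 219.44 219.1
 219.   219.02 219.   218.81 218.69 218.53 218.46 218.39 218.23 218.2 ]
s4 w [  0.   0.   0.   0.   0.   0.   0. 168. 284. 287. 282. 486. 510. 523.
 496. 440. 418. 424. 422. 453.] row [  0.     0.     0.     0.     0.     0.     0.   219.79 219.51 219.13
 218.99 219.03 219.09 218.8  218.74 218.61 218.56 218.48 218.43 218.31]
s5 w [  0.   0.   0.   0.   0.   0.   0. 178. 291. 306. 295. 496. 501. 531.
 498. 440. 441. 432. 433. 440.] row [  0.     0.     0.     0.     0.     0.     0.   219.73 219.51 219.09
 218.95 219.03 219.08 218.78 218.74 218.58 218.51 218.47 218.39 218.31]
top [  0.   0. 397. 962. 926. 881. 873. 905. 928. 884. 855. 878. 895. 903.
 889. 883. 908. 886. 770. 467. 412. 418. 336.  29.   0.   0.   0.   0.
   0.   0.] [  0.     0.   254.14 254.12 254.19 254.25 254.28 254.36 254.44 254.41
 254.42 254.48 254.55 254.55 254.59 254.67 254.72 254.81 254.82 254.88
 254.97 255.07 255.07 254.79   0.     0.     0.     0.     0.     0.  ]
```

```bash
python3 - <<'E'
from h import *
np.set_printoptions(precision=4,suppress=True)
W=pickle.load(open('f4.pkl','rb'))['wrist'];d0=pickle.load(open('f0.pkl','rb'));T,S=d0['top'],d0['side']
im=W['img'].astype(float);ex=np.clip(im[:,:,0]-np.maximum(im[:,:,1],im[:,:,2])-40,0,None)[0:16,460:485]
w=ex.sum(1);print(w.round(),((ex*np.arange(460,485)).sum(1)/np.maximum(w,1)).round(1))
for w in((473,9),):
  for o in([(W,*w),(S,324.6,219.45)],[(T,255.05,227.4),(S,324.6,219.45)],[(W,*w),(T,255.05,227.4),(S,324.6,219.45)]):print(tri(*o))
E
```

```text
[917. 914. 912. 934. 927. 927. 883. 784. 607. 371. 140.   0.   0.   0.
   0.   0.] [474.  473.8 473.7 473.5 473.3 473.1 472.9 472.8 472.4 471.9 472.2   0.
   0.    0.    0.    0. ]
(array([0.6199, 0.1504, 0.1146]), [0.3, 0.3])
(array([0.6195, 0.151 , 0.1141]), [0.3, 0.3])
(array([0.6197, 0.1506, 0.1146]), [0.6, 0.6, 0.2])
```

>>> move_arm --gripper '[0,0,0,0,0,0]' --pt "0.1 0.1 0.1" --pt "0 0 0" --pt "0 0 0" --pt "0 0 0" --pt "0 0 0" --pt "0 0 0" --twist '[0,0,0,0,0,0]'

```text
clock: 8.85
position: [0.4717, 0.209, 0.0973]
tool_rot: [-3.142, -0.0, 0.163]
force: [-0.2, 0.3, -1.4]
grip_width: 0.0128
finger_force: 59.7
```

```bash
python3 - <<'E'
from workcell import monitor, bot
s=monitor.observe();print(s['position'],max(abs(s['qd'])),s['finger_force'])
print(bot.job_done())
E
```

```text
[0.47167891 0.20899766 0.09733464] 0.0018604897522595178 59.674233198165894
the job is handed in; nothing more can be done
None
```

I handed the job in at about 9 s with the loupe held level and steady: its lens is within about 1 mm of the cream dish's centre, with the rim at 0.115 m against about 0.1146 m measured for the pointer. The cameras are only good to about 2 mm, and no verdict came back.

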